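# Lower the press's dead weight off its ratchet onto the glued board

## Robot

A 6-joint arm with a two-finger parallel gripper is mounted at the origin on a cart in front of the work surface, level with it; the furniture and walls round the work are solid. World frame = base frame: x ahead of the robot, y to its left, z up, the work surface at z = 0. Lengths are in m, angles in degrees, forces in N, time in s.
With the tool pointing down it reaches from about 0.4 to 0.925 m from the base axis. Payload 3.4 kg.
Tool frame: the origin (TCP) lies midway between the tips of the shut fingers; the grasp point (between the pads) lies 19 mm behind it; z points along the fingers, y is the line along which they close (so a half turn about z gives the same grasp; the last joint's range is limited). The gripper opens to 85 mm and grips with 20 to 120 N. Pads are 22 mm wide; open, the fingers measure 114 mm over their backs; the gripper's body (76 mm by 85 mm) begins 54 mm behind the grasp point. The pads swing forward as they close: fully open they stand 13 mm farther back than shut.
Start: joints at [63.34, 17.578, 86.31, -0, 76.112, -4.211], TCP at [0.22, 0.531, 0.231] pointing down, gripper open.
Joint ranges: [-179.03, 179.03], [-60, 130.46], [8.19, 133.38], [-81.62, 261.62], [5.75, 156.47], [-153.77, 153.77]. Speed limits (degrees/s): [147.25, 147.25, 180, 180, 180, 180].

## Interface

Orientations are given as [roll, pitch, yaw] about the fixed x, y, z axes, in that order (R = Rz(yaw) Ry(pitch) Rx(roll)).
In Python, from rig import arm, cams, sign_off gives the robot as it stands.
- The arm moves only by the tool jog_arm, never from a script. Its argument "motion" is a list of rows, each an object of numbers: "rx", "ry", "rz": the turn, a rotation vector about the tool's x, y, z in rad; "tx", "ty", "tz": the shift along the tool's x, y, z in cm; "claw": the closure, from 0 (fully open) to 1 (shut). A call has 1 to 8 rows; each row is the pose to reach, as a shift and turn from the pose commanded when the call began, along the tool's axes at that moment; what a row does not reach only later rows make up. A row lasts 1/8 s, in which the tool goes at most 62.5 mm and 10.7 degrees, less where a joint would pass 70% of its speed; a pose out of reach is approached as far as the arm can. A call with a gripper value outside its range is refused whole. The fingers move at their own pace and stop on an object; "grip_force" is the grip in N (left out, the last holds). Time passes only in rows, so rows that repeat a pose let the fingers close. It gives the time, the measured TCP pose, the force, the opening and the grip force at its end, in the units of the state.
- arm.observe(): the state, without advancing time (a new reading comes with each control period).
- cams.camera(name): name is "scene" or "top" or "wrist"; returns the picture (384x512x3 uint8, red, green, blue); there is no depth.
- cams.get_calibration(name): a dict with "camera_matrix" (3x3 intrinsics, pixels), "world_from_camera" (4x4, takes a point from camera to world coordinates). Camera axes: x right, y up, looking along -z (the intrinsics and any distortion apply to the point x, -y, -z); pixel columns grow to the right and rows downward; lengths in m; the calibration is good to about 2 mm. A picture is of the moment at which its call begins: read the wrist's pose just before it. get_calibration takes no time and is no camera call; for the wrist camera it gives the pose at the moment of the call.
- sign_off(): hands the job in; it is judged then, once.
The state is a dict: "time_s": time; "joints": joint angles; "qvel": joint speeds; "joint_efforts": joint torques, N m; "tcp_pos": TCP position; "tool_rot": TCP orientation; "contact_force": force on the tool from outside, world axes, zero at the start; "ft_torque": the same for the moment, N m; "finger_gap": finger opening in m; "gripper_force": force on a finger pad.
Only numpy, scipy, OpenCV 4.12 (cv2) and the standard library are available. Lean on these libraries where they do the work, as an engineer would, in place of code of your own. Each camera call takes 0.05 s, during which the arm holds its last target. There are 200 camera calls.

## Task

The bench press is holding its heavy ram up on the ratchet, above a freshly glued board. Flip the release lever fully down without forcing it, take the crank grip and wind up a touch so that the sprung pawl lifts out of the ratchet wheel, then let the crank turn back slowly, keeping hold of it until you feel the ram rest on the board with its own weight, neither dropped nor driven down. Only then let go of the crank, leaving the pawl lifted so that the weight can follow the glue, the board where it lay, and the glue bottle and paint pot beside the press standing where they are.

Things in the scene. Friction and masses are not known exactly. Their poses are not given: they have to be found in the camera images.
- press: grey cast bench press, C-shaped seen from the front: base 150 x 224 x 22, column on the right, head on top, open to the left. Origin: underside of the base, below the crankshaft. x points from its front (crank side, facing the robot) to its back, y left as seen from the front, z up. The crankshaft runs along x at z = 196 mm; the head's front face is at x = -35, its top at z = 238.
- crank_axis (a point): point on the crankshaft's axis, level with the middle of the crank grip's length (x = -124, y = 0, z = 196 in the press's frame); same axes as the press. It does not turn.
- crank (a joint): angle of the crank: 73 mm ratchet wheel close to the head, flat arm 43 mm in front of it, grip at the arm's end. 0 at the start, pawl holding: arm to the right seen from the front, 30 degrees above level. Grows as the ram is let down, anticlockwise seen from the front: right, over the top, left. Negative = wound up (stop about -0.45). The load, 0.37 to 0.55 N m, always pulls it the growing way; nothing brakes it.
- grip_mid (a point): middle of the crank grip: a black plastic roller, 23 thick and 55 long, lying along the press's x (from x = -95 to -150), 60 mm from the crankshaft's axis. It spins freely on its pin, so a tool that holds it need not turn.
- ram (a joint): travel of the ram, 0 at the start, growing downward (m). The ram is a rack driven by the crank, 18 mm per rad. It weighs 2.1 to 3.1 kg, which differs.
- ram_face (a point): centre of the underside of the ram's steel block (92 x 92 x 32), 30 mm left of the crankshaft's axis. Below the block hangs its pressure pad, a plate faced with firm rubber (gives about 1 mm per 50 N), on an adjusting screw set anew for each job: its underside, which meets the board, is anywhere from 11 to 23 mm below this point and is not measured.
- lever (a joint): release lever, upper left of the wheel, pointing left (pivot at y = 48, z = 233 mm, x = -52 to -58 in the press's frame). 0 = up, pawl sprung into the teeth; 0.75 (stop) = fully down, pawl sprung to lift. Stays where it is put; about 3 N at its tip moves it. Teeth are undercut: a loaded pawl stays in until the crank is wound back some 0.03 to 0.06 rad.
- lever_tip (a point): top of the black cylindrical knob (15 thick, 28 long, along the press's x) at the lever's end, mid-length, 58 mm from the lever's pivot; at the start it is about 101 mm left of the crankshaft and 68 mm above it, and going fully down it sinks 43 mm, almost straight.
- pawl_tip (a point): nose of the steel pawl, which is hung on the lever's pivot and points right, on to the top of the ratchet wheel; about 227 mm above the press's origin while it is in the teeth, about 244 when lifted.
- board: loose three-ply glue-up of wood, 96 x 108 x 20, lying on the press's small bed plate under the ram; origin at the centre of its underside. The bed plate stands on levelling screws, so the board's height differs from job to job.
- glue_bottle: white glue bottle with a yellow tip, 36 x 44 x 127 tall, standing left of the press; origin at its foot.
- paint_pot: small dark paint pot, 35 wide and 42 tall, right of the press; origin at its foot.

How it is judged (in metres and radians):
On the way, in this order (a step that is already met when the one before it is completed fails the run):
1. the release lever is fully down (value of joint lever above 0.65 rad), for 0.2 s.
2. the pawl has lifted clear of the ratchet wheel (z of pawl_tip in the frame of press above 0.238 m), for 0.2 s.
3. the ram rests on the board (over 10 N) while the crank is still held (contact force between ram and board above 10 N and contact force between the fingers and crank above 1 N), for 0.1 s.
At the end, for the whole second after the job is handed in: the ram rests on the board with its weight (more than 14 N), at rest; the lever is down (over 0.6 rad) and the pawl clear of the wheel (nose over 238 mm above the press's origin); the board has not moved by 10 mm (contact force between ram and board above 14 N and velocity of joint ram below 0.005 m/s and value of joint lever above 0.6 rad and z of pawl_tip in the frame of press above 0.238 m and distance of board from where it was at the start of the episode below 0.01 m and linear speed of board below 0.01 m/s); the robot touches nothing.
It fails at once if the ram runs down fast (over 0.1 m/s) (velocity of joint ram above 0.1 m/s).
It fails at once if the ram is driven or dropped on to the board (over 60 N) (contact force between ram and board above 60 N).
It fails at once if the lever or the pawl is forced (over 40 N by the robot) (contact force between any of the fingers, the arm and lever above 40 N).
It fails at once if the board is shifted by more than 10 mm (distance of board from where it was at the start of the episode above 0.01 m).
It fails at once if the glue bottle or the paint pot is moved by more than 20 mm (distance of any of glue_bottle, paint_pot from where it was at the start of the episode above 0.02 m).
It also fails if it takes over 72 s, if anything falls off the work surface, if the arm or the gripper's body presses on something with over 40 N, if the wrist force passes 120 N, or if a joint passes its speed limit or range.

## Working session

There is one attempt and no reset: what is moved stays moved. The work goes in short steps, Python scripts to look and compute and a tool call to move; the robot and the scene stay as the last step left them, time stands still between calls to the robot, and variables do not carry over. Pictures are saved under pics/ and viewed, at most 11 in all, crops included, and the job is handed in when it is done.

Besides the shell and the picture viewer there is one more tool, called after "Emit:" as name(argument=value, ...), one argument or row to a line, values as JSON. jog_arm: Moves the arm, as the interface text tells. Its arguments: {"type":"object","properties":{"motion":{"type":"array"},"grip_force":{"type":"number"}},"required":["motion"]}

```bash
mkdir -p pics; ls
python3 - <<'E'
from rig import arm,cams
import cv2,numpy as np
s=arm.observe(); print(s)
a=cams.camera("scene");b=cams.camera("top")
cv2.imwrite("pics/scene.png",a[:,:,::-1]);cv2.imwrite("pics/top.png",b[:,:,::-1])
for n in("scene","top","wrist"):
    c=cams.get_calibration(n);print(n,{k:np.round(v,4).tolist() if not isinstance(v,str) else v for k,v in c.items()})
E
```

```text
pics
{'time_s': 0.0, 'joints': array([ 6.33393762e+01,  1.76217103e+01,  8.63839433e+01, -1.63291616e-03,
        7.61126322e+01, -4.21225779e+00]), 'qvel': array([-0.06087591, -0.07762611, -0.02099978,  0.03061962,  0.02957563,
        0.05939204]), 'joint_efforts': array([-1.47099170e-03, -4.57560647e+01, -2.51917344e+01, -1.18058751e-04,
        1.31019964e-02, -1.82545153e-05]), 'tcp_pos': array([0.21928545, 0.53077362, 0.23038621]), 'tool_rot': array([-1.79881917e+02, -7.10818093e-03,  1.57552020e+02]), 'contact_force': array([ 0.46843274,  0.47172804, -0.03592788]), 'ft_torque': array([0.01189632, 0.01684117, 0.01548945]), 'gripper_force': 0.0, 'finger_gap': 0.08563901332092694}
scene {'camera_matrix': [[391.2545, 0.0, 248.0765], [0.0, 391.2545, 196.0548], [0.0, 0.0, 1.0]], 'world_from_camera': [[0.888, 0.3123, -0.3376, 0.2804], [-0.4599, 0.6012, -0.6535, -0.424], [-0.0011, 0.7356, 0.6774, 0.7383], [0.0, 0.0, 0.0, 1.0]]}
top {'camera_matrix': [[352.1987, 0.0, 252.8945], [0.0, 352.1987, 192.7583], [0.0, 0.0, 1.0]], 'world_from_camera': [[0.0075, 0.9888, -0.1491, 0.4039], [-1.0, 0.0079, 0.0019, 0.149], [0.003, 0.1491, 0.9888, 1.0144], [0.0, 0.0, 0.0, 1.0]]}
wrist {'camera_matrix': [[283.8631, 0.0, 263.5625], [0.0, 283.8631, 192.8638], [0.0, 0.0, 1.0]], 'world_from_camera': [[0.381, -0.8802, -0.2831, 0.1472], [0.9246, 0.3619, 0.1191, 0.5611], [-0.0024, -0.3071, 0.9517, 0.3736], [0.0, 0.0, 0.0, 1.0]]}
```

View pics/scene.png

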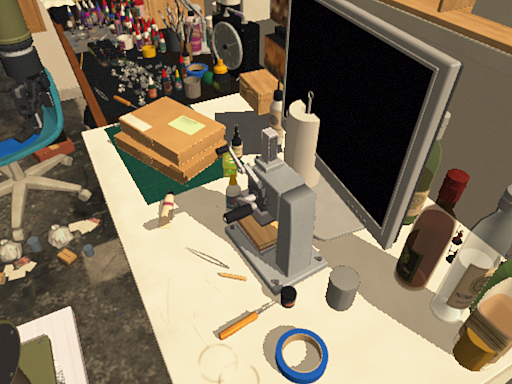

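View pics/top.png

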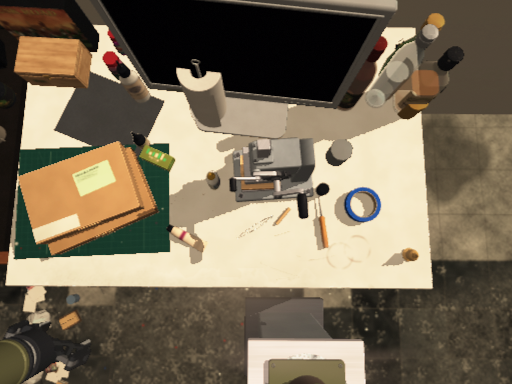

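The scene picture shows the press at about (270,215), with the grip at (238,214), the lever knob near (228,153) and the paint pot at (288,296). In the top picture the crank grip is at (303,205), the lever knob is at (233,184), the bottle's yellow tip is at about (212,177) and the pot is at (322,188). I'll enlarge both next.

Run:
```python
import cv2,numpy as np
a=cv2.imread("pics/scene.png")[115:315,200:350];b=cv2.imread("pics/top.png")[125:225,195:345]
a=cv2.resize(a,None,fx=3,fy=3,interpolation=2)[:600];b=cv2.resize(b,(350*1,233),interpolation=2)
b2=cv2.imread("pics/top.png")[130:225,225:335];b2=cv2.resize(b2,(350,302),interpolation=2)
o=np.zeros((600,800,3),np.uint8);o[:600,:450]=a;o[:233,450:]=b;o[240:542,450:]=b2
cv2.imwrite("pics/crop1.png",o)
```

```text
(no output)
```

View pics/crop1.png

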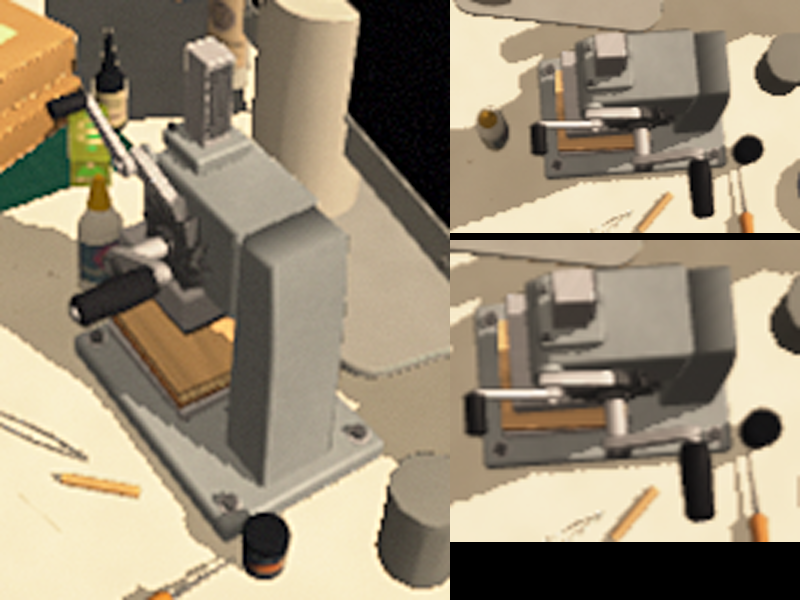

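The enlarged view shows the grip running from (225,218) to (255,208) in the scene image and centred at (302.6,206.1) in the top image. The lever knob is at (222,150) in the scene image and (233,184) in the top image. Next I'll triangulate with masks.

```bash
cat > h.py <<'E'
from rig import arm,cams
import cv2,numpy as np
def ray(cal,uv):
    K=np.array(cal["camera_matrix"]);T=np.array(cal["world_from_camera"])
    d=np.linalg.inv(K)@[uv[0],uv[1],1];d=T[:3,:3]@(d*[1,-1,-1]);return T[:3,3],d/np.linalg.norm(d)
def plane(cal,uv,z):
    o,d=ray(cal,uv);return o+d*(z-o[2])/d[2]
def tri(rs):
    A=sum(np.eye(3)-np.outer(d,d) for o,d in rs);b=sum((np.eye(3)-np.outer(d,d))@o for o,d in rs)
    p=np.linalg.solve(A,b);return p,[np.linalg.norm((np.eye(3)-np.outer(d,d))@(p-o)) for o,d in rs]
def proj(cal,p):
    K=np.array(cal["camera_matrix"]);T=np.array(cal["world_from_camera"])
    q=(np.asarray(p)-T[:3,3])@T[:3,:3]*[1,-1,-1];q=q@K.T;return q[...,:2]/q[...,2:]
def dark(img,box,t=45):
    x0,y0,x1,y1=box;m=(img[y0:y1,x0:x1].max(2)<t).astype(np.uint8)
    n,l,st,c=cv2.connectedComponentsWithStats(m)
    return [(st[i].tolist(),(c[i]+[x0,y0]).round(1).tolist(),cv2.minAreaRect(np.argwhere(l==i)[:,::-1].astype(np.float32)+[x0,y0]) if 0 else None) for i in range(1,n) if st[i,4]>12]
E
python3 - <<'E'
from h import *
S=cams.get_calibration("scene");T=cams.get_calibration("top")
s=cv2.imread("pics/scene.png");t=cv2.imread("pics/top.png")
for n,i,b in(("sg",s,(218,200,262,226)),("sk",s,(210,142,240,162)),("tg",t,(292,188,314,222)),("tk",t,(226,172,240,195))):
    print(n,[(x[0],x[1]) for x in dark(i,b)])
def rep(n,a,b): print(n,tri([ray(S,a),ray(T,b)]))
rep("grip",(239.7,212.7),(302.6,206.1)); rep("knob",(222,150.3),(232.9,184.1))
q=lambda x,y:(225+(x-450)/3.18,130+(y-240)/3.18)
for n,p in(("FL",(488,464)),("FR",(729,449))): print("top",n,plane(T,q(*p),.022))
w=lambda x,y:(200+x/3,115+y/3)
for n,p in(("FL",(77,343)),("FR",(222,522)),("BR",(380,440))): print("scene",n,plane(S,w(*p),.022))
print("pot top", plane(T,q(761,428),.042),"pot foot s",plane(S,w(265,570),0.0))
print("bottle tip",tri([ray(S,w(97,183)),ray(T,(195+37/2.333,125+115/2.333))]))
E
```

```text
sg [([36, 0, 8, 11, 33], [258.4, 203.9]), ([6, 4, 29, 20, 209], [238.1, 212.6])]
sk [([22, 0, 8, 4, 30], [235.5, 143.4]), ([6, 3, 13, 10, 51], [221.2, 149.8])]
tg [([5, 6, 11, 24, 193], [302.1, 205.8])]
tk [([4, 7, 6, 12, 52], [232.3, 184.8])]
grip (array([0.49625911, 0.03471329, 0.22917975]), [np.float64(0.0034279003291994158), np.float64(0.0034279003291993043)])
knob (array([0.53715592, 0.19134632, 0.25600882]), [np.float64(9.222213167371434e-05), np.float64(9.222213167379268e-05)])
top FL [0.5311436  0.19220087 0.022     ]
top FR [ 0.54639445 -0.02336932  0.022     ]
scene FL [0.53227165 0.18465868 0.022     ]
scene FR [ 0.55125158 -0.02034382  0.022     ]
scene BR [ 0.69496723 -0.01232328  0.022     ]
pot top [ 0.56241537 -0.04840057  0.042     ] pot foot s [ 0.56657462 -0.0568128   0.        ]
bottle tip (array([0.58719568, 0.2562883 , 0.1192251 ]), [np.float64(0.0008141355164729853), np.float64(0.0008141355164730439)])
```

Emit:
jog_arm(
  motion=[
    {"tx": -3,"ty": -2,"tz": -4,"rz": -0.06,"claw": 1},
    {"tx": -8,"ty": -5.5,"tz": -7,"rz": -0.12,"claw": 1},
    {"tx": -13.5,"ty": -9,"tz": -9,"rz": -0.18,"claw": 1},
    {"tx": -19,"ty": -12.5,"tz": -10,"rz": -0.24,"claw": 1},
    {"tx": -24.5,"ty": -16.5,"tz": -10,"rz": -0.3,"claw": 1},
    {"tx": -30,"ty": -20,"tz": -10,"rz": -0.36,"claw": 1},
    {"tx": -35,"ty": -23.5,"tz": -10,"rz": -0.42,"claw": 1},
    {"tx": -39,"ty": -26.2,"tz": -10,"rz": -0.47,"claw": 1},
  ],
)

```text
invalid input
```

Run:
```python
from h import *
s=arm.observe();print(s["time_s"],s["tcp_pos"].round(4),s["tool_rot"].round(1),s["contact_force"].round(2))
c=cams.get_calibration("wrist");a=cams.camera("wrist");np.savez("w1.npz",K=c["camera_matrix"],T=c["world_from_camera"])
cv2.imwrite("pics/w1.png",a[:,:,::-1])
```

```text
0.1 [0.2193 0.5309 0.2305] [-179.9   -0.   157.6] [ 0.73 -0.1  -0.27]
```

View pics/w1.png

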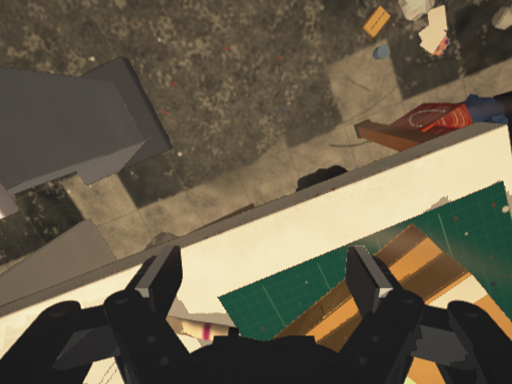

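The move was refused, so this picture is still the view from the start pose: floor and table edge, with the fingers at (165,280) and (370,280). I'll try again with all the keys given.

Emit:
jog_arm(
  motion=[
    {"tx": -3,"ty": -2,"tz": -4,"rx": 0,"ry": 0,"rz": -0.06,"claw": 1},
    {"tx": -8,"ty": -5.5,"tz": -7,"rx": 0,"ry": 0,"rz": -0.12,"claw": 1},
    {"tx": -13.5,"ty": -9,"tz": -9,"rx": 0,"ry": 0,"rz": -0.18,"claw": 1},
    {"tx": -19,"ty": -12.5,"tz": -10,"rx": 0,"ry": 0,"rz": -0.24,"claw": 1},
    {"tx": -24.5,"ty": -16.5,"tz": -10,"rx": 0,"ry": 0,"rz": -0.3,"claw": 1},
    {"tx": -30,"ty": -20,"tz": -10,"rx": 0,"ry": 0,"rz": -0.36,"claw": 1},
    {"tx": -35,"ty": -23.5,"tz": -10,"rx": 0,"ry": 0,"rz": -0.42,"claw": 1},
    {"tx": -39,"ty": -26.2,"tz": -10,"rx": 0,"ry": 0,"rz": -0.47,"claw": 1},
  ],
)

```text
time_s: 1.15
tcp_pos: [0.4769, 0.1441, 0.3312]
tool_rot: [180.0, 0.0, -175.4]
contact_force: [1.0, 0.6, -0.0]
finger_gap: -0.0002
gripper_force: 0.0
```

Run:
```python
from h import *
s=arm.observe();print(s["time_s"],s["tcp_pos"].round(4),s["tool_rot"].round(1),s["contact_force"].round(2))
c=cams.get_calibration("wrist");a=cams.camera("wrist");np.savez("w2.npz",K=c["camera_matrix"],T=c["world_from_camera"])
cv2.imwrite("pics/w2.png",a[:,:,::-1])
```

```text
1.15 [0.4769 0.1441 0.3312] [ 180.     0.  -175.4] [ 0.97  0.63 -0.03]
```

View pics/w2.png

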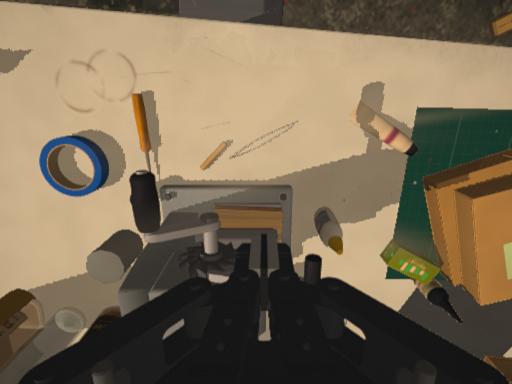

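The wrist picture shows the grip from (143,172) to (147,231), the lever knob at about (313,268) and the bottle's tip at (336,246). I'll combine these with the earlier views.

Run:
```python
from h import *
S=cams.get_calibration("scene");T=cams.get_calibration("top");z=np.load("w2.npz");W={"camera_matrix":z["K"],"world_from_camera":z["T"]}
w=cv2.imread("pics/w2.png")
for t in(40,60): print([x[:2] for x in dark(w,(125,160,165,240),t)],[x[:2] for x in dark(w,(303,245,325,295),t)])
print("grip",tri([ray(S,(238.8,212.7)),ray(T,(302.3,206)),ray(W,(145,201))]))
print("grip ends z.226",plane(W,(143.5,176),.226),plane(W,(147,227),.226))
print("knob",tri([ray(S,(221.5,150)),ray(T,(232.6,184.4)),ray(W,(313,268))]))
print("base FL,FR",plane(W,(290,186),.022),plane(W,(162,186),.022))
print("bottle tip",tri([ray(S,(232.3,176)),ray(T,(210.9,174.3)),ray(W,(336,246))]))
```

```text
[([6, 12, 28, 44, 878], [145.0, 193.9])] [([0, 10, 22, 40, 601], [313.6, 277.7])]
[([5, 12, 30, 61, 1422], [145.0, 201.9])] [([0, 10, 22, 40, 718], [312.9, 276.5])]
grip (array([0.49553178, 0.03580986, 0.22830623]), [np.float64(0.0029676745609806213), np.float64(0.002287853297492318), np.float64(0.0007084843581598107)])
grip ends z.226 [0.47171701 0.03494468 0.226     ] [0.52210904 0.0358313  0.226     ]
knob (array([0.53618387, 0.19239581, 0.25593883]), [np.float64(0.0005555154061077106), np.float64(0.0004371122121094782), np.float64(0.000811851610786167)])
base FL,FR [0.5290177  0.19228635 0.022     ] [ 0.54620507 -0.01971078  0.022     ]
bottle tip (array([0.58629058, 0.25599715, 0.11794708]), [np.float64(0.002110284277294386), np.float64(0.0006419370660648445), np.float64(0.002575550535524134)])
```

Emit:
jog_arm(
  motion=[
    {"tx": -3,"ty": 2,"tz": 0,"rx": 0,"ry": 0,"rz": 0,"claw": 1},
    {"tx": -6.2,"ty": 4.3,"tz": 0,"rx": 0,"ry": 0,"rz": 0,"claw": 1},
    {"tx": -6.2,"ty": 4.3,"tz": 2.5,"rx": 0,"ry": 0,"rz": 0,"claw": 1},
    {"tx": -6.2,"ty": 4.3,"tz": 5,"rx": 0,"ry": 0,"rz": 0,"claw": 1},
    {"tx": -6.2,"ty": 4.3,"tz": 5.5,"rx": 0,"ry": 0,"rz": 0,"claw": 1},
    {"tx": -6.2,"ty": 4.3,"tz": 5.5,"rx": 0,"ry": 0,"rz": 0,"claw": 1},
  ],
)

```text
time_s: 1.95
tcp_pos: [0.5346, 0.1938, 0.2763]
tool_rot: [-180.0, -0.0, -175.5]
contact_force: [-1.2, 0.4, -0.5]
finger_gap: -0.0001
gripper_force: 0.0
```

Run:
```python
from h import *
c=cams.get_calibration("wrist");a=cams.camera("wrist")[150:384,180:440]
cv2.imwrite("pics/w3.png",cv2.resize(a[:,:,::-1],None,fx=2,fy=2))
```

```text
(no output)
```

View pics/w3.png

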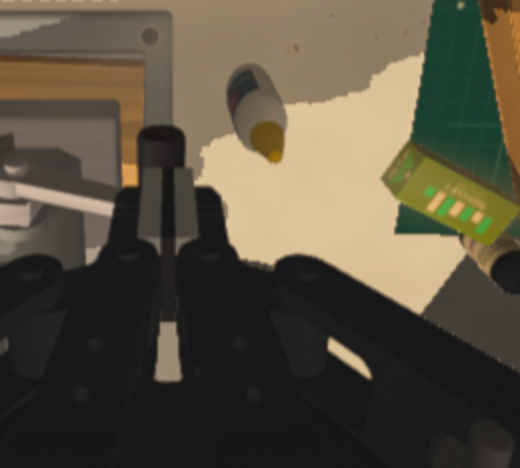

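The shut fingertips are centred over the lever knob, which shows at crop (160,150). Now I'll push it down.

Emit:
jog_arm(
  motion=[
    {"tx": 0,"ty": 0,"tz": 0.8,"rx": 0,"ry": 0,"rz": 0,"claw": 1},
    {"tx": 0,"ty": 0,"tz": 1.3,"rx": 0,"ry": 0,"rz": 0,"claw": 1},
    {"tx": 0,"ty": 0,"tz": 1.8,"rx": 0,"ry": 0,"rz": 0,"claw": 1},
    {"tx": 0,"ty": 0,"tz": 2.4,"rx": 0,"ry": 0,"rz": 0,"claw": 1},
    {"tx": 0,"ty": 0,"tz": 3.0,"rx": 0,"ry": 0,"rz": 0,"claw": 1},
    {"tx": 0,"ty": 0,"tz": 3.5,"rx": 0,"ry": 0,"rz": 0,"claw": 1},
    {"tx": 0,"ty": 0,"tz": 4.0,"rx": 0,"ry": 0,"rz": 0,"claw": 1},
    {"tx": 0,"ty": 0,"tz": 4.5,"rx": 0,"ry": 0,"rz": 0,"claw": 1},
  ],
)

```text
time_s: 3.0
tcp_pos: [0.5347, 0.1937, 0.2309]
tool_rot: [-180.0, -0.0, -175.5]
contact_force: [-0.3, 1.9, 2.4]
finger_gap: -0.0001
gripper_force: 1.2
```

Emit:
jog_arm(
  motion=[
    {"tx": 0,"ty": 0,"tz": 0.3,"rx": 0,"ry": 0,"rz": 0,"claw": 1},
    {"tx": 0,"ty": 0,"tz": 0.5,"rx": 0,"ry": 0,"rz": 0,"claw": 1},
    {"tx": 0,"ty": 0,"tz": 0.7,"rx": 0,"ry": 0,"rz": 0,"claw": 1},
    {"tx": 0,"ty": 0,"tz": 0.8,"rx": 0,"ry": 0,"rz": 0,"claw": 1},
  ],
)

```text
time_s: 3.5
tcp_pos: [0.5348, 0.1931, 0.2233]
tool_rot: [-179.9, -0.0, -175.5]
contact_force: [0.4, -1.4, 3.3]
finger_gap: 0.0001
gripper_force: 1.5
```

Emit:
jog_arm(
  motion=[
    {"tx": 0,"ty": 0,"tz": 0.1,"rx": 0,"ry": 0,"rz": 0,"claw": 1},
    {"tx": 0,"ty": 0,"tz": 0.1,"rx": 0,"ry": 0,"rz": 0,"claw": 1},
  ],
)

```text
time_s: 3.75
tcp_pos: [0.5348, 0.193, 0.2225]
tool_rot: [-179.9, 0.0, -175.5]
contact_force: [0.0, -2.4, 3.2]
finger_gap: 0.0001
gripper_force: 1.9
```

Emit:
jog_arm(
  motion=[
    {"tx": 0,"ty": 0,"tz": 0.1,"rx": 0,"ry": 0,"rz": 0,"claw": 1},
    {"tx": 0,"ty": 0,"tz": 0.1,"rx": 0,"ry": 0,"rz": 0,"claw": 1},
  ],
)

```text
time_s: 4.0
tcp_pos: [0.5349, 0.1931, 0.2223]
tool_rot: [-179.9, 0.1, -175.5]
contact_force: [-1.7, -4.2, 8.6]
finger_gap: -0.0001
gripper_force: 4.2
```

The stop is reached at 8.6 N. Next I lift off, move above the grip and open the fingers.

Emit:
jog_arm(
  motion=[
    {"tx": 0,"ty": 0,"tz": -1,"rx": 0,"ry": 0,"rz": 0,"claw": 1},
    {"tx": 0,"ty": 0,"tz": -5,"rx": 0,"ry": 0,"rz": 0,"claw": 1},
    {"tx": 2,"ty": -1,"tz": -9,"rx": 0,"ry": 0,"rz": 0,"claw": 0.5},
    {"tx": 5.1,"ty": -6,"tz": -9,"rx": 0,"ry": 0,"rz": 0,"claw": 0},
    {"tx": 5.1,"ty": -11,"tz": -9,"rx": 0,"ry": 0,"rz": 0,"claw": 0},
    {"tx": 5.1,"ty": -15.4,"tz": -9,"rx": 0,"ry": 0,"rz": 0,"claw": 0},
    {"tx": 5.1,"ty": -15.4,"tz": -8,"rx": 0,"ry": 0,"rz": 0,"claw": 0},
    {"tx": 5.1,"ty": -15.4,"tz": -7,"rx": 0,"ry": 0,"rz": 0,"claw": 0},
  ],
)

```text
time_s: 5.0
tcp_pos: [0.4957, 0.0367, 0.2906]
tool_rot: [179.9, -0.0, -175.6]
contact_force: [-0.3, 0.0, -0.9]
finger_gap: 0.0854
gripper_force: 0.0
```

Run:
```python
from h import *
s=arm.observe();print(s["tcp_pos"].round(4))
a=cams.camera("wrist");b=cams.camera("scene")[115:315,200:350]
o=np.zeros((400,800,3),np.uint8);o[:384,:512]=a;o[:376,515:797]=cv2.resize(b,(282,376),interpolation=2)
cv2.imwrite("pics/w4.png",o[:,:,::-1])
```

```text
[0.4957 0.0367 0.2906]
```

View pics/w4.png

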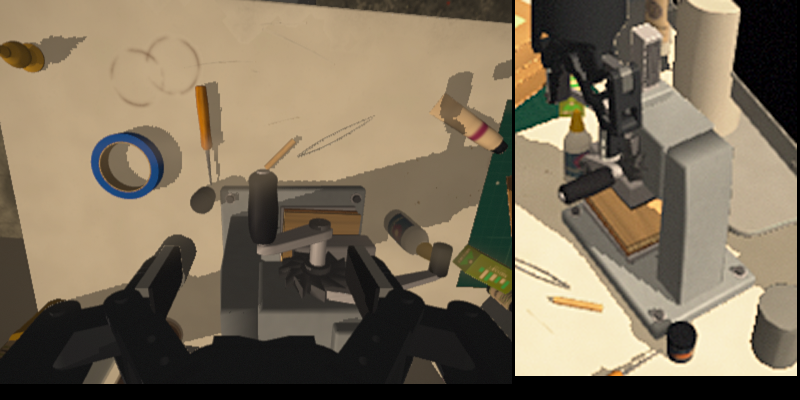

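The lever is down (knob at (440,260)) and the grip at (263,205) lies centrally between the open fingers. Now I go down and close gently.

Emit:
jog_arm(
  motion=[
    {"tx": 0,"ty": -0.05,"tz": 3,"rx": 0,"ry": 0,"rz": 0,"claw": 0},
    {"tx": 0,"ty": -0.05,"tz": 6,"rx": 0,"ry": 0,"rz": 0,"claw": 0},
    {"tx": 0,"ty": -0.05,"tz": 8,"rx": 0,"ry": 0,"rz": 0,"claw": 0},
    {"tx": 0,"ty": -0.05,"tz": 8.5,"rx": 0,"ry": 0,"rz": 0,"claw": 0},
    {"tx": 0,"ty": -0.05,"tz": 8.5,"rx": 0,"ry": 0,"rz": 0,"claw": 0},
  ],
)

```text
time_s: 5.72
tcp_pos: [0.4961, 0.0364, 0.2064]
tool_rot: [180.0, -0.0, -175.5]
contact_force: [-0.6, 0.5, 0.6]
finger_gap: 0.085
gripper_force: 0.0
```

Emit:
jog_arm(
  motion=[
    {"tx": 0,"ty": 0,"tz": 0,"rx": 0,"ry": 0,"rz": 0,"claw": 0.5},
    {"tx": 0,"ty": 0,"tz": 0,"rx": 0,"ry": 0,"rz": 0,"claw": 0.7},
    {"tx": 0,"ty": 0,"tz": 0,"rx": 0,"ry": 0,"rz": 0,"claw": 0.85},
    {"tx": 0,"ty": 0,"tz": 0,"rx": 0,"ry": 0,"rz": 0,"claw": 1},
    {"tx": 0,"ty": 0,"tz": 0,"rx": 0,"ry": 0,"rz": 0,"claw": 1},
  ],
  grip_force=50,
)

```text
time_s: 6.35
tcp_pos: [0.4961, 0.0359, 0.2066]
tool_rot: [180.0, 0.0, -175.5]
contact_force: [-0.1, 2.4, 2.0]
finger_gap: 0.0213
gripper_force: 48.8
```

Run:
```python
from h import *
s=arm.observe();print(s["tcp_pos"].round(4),s["contact_force"],s["finger_gap"],s["gripper_force"])
A=np.array([.4955,.0355,.227])
# press-frame crank geometry: grip arc moves in tool axes (y=+press y, z=-up), angle c>0 lets down
for c in np.radians([-8,-5,0,10,20,30,45,60,75,90,105,120,135]):
    p=np.radians(30)+c; y=-60*np.cos(p)+60*np.cos(np.radians(30)); z=60*np.sin(p)-30
    print(round(np.degrees(c)),"ty %.2f tz %.2f cm ram %.1f"%(y/10,-z/10,18*c))
```

```text
[0.4961 0.0359 0.2066] [-0.05400091  2.37784012  1.98934674] 0.021324717788496733 48.760709166526794
-8 ty -0.37 tz 0.75 cm ram -2.5
-5 ty -0.24 tz 0.46 cm ram -1.6
0 ty 0.00 tz 0.00 cm ram 0.0
10 ty 0.60 tz -0.86 cm ram 3.1
20 ty 1.34 tz -1.60 cm ram 6.3
30 ty 2.20 tz -2.20 cm ram 9.4
45 ty 3.64 tz -2.80 cm ram 14.1
60 ty 5.20 tz -3.00 cm ram 18.8
75 ty 6.75 tz -2.80 cm ram 23.6
90 ty 8.20 tz -2.20 cm ram 28.3
105 ty 9.44 tz -1.24 cm ram 33.0
120 ty 10.39 tz -0.00 cm ram 37.7
135 ty 10.99 tz 1.45 cm ram 42.4
```

The grip is held (21 mm opening, 49 N). I'll wind up about 8° so the pawl lifts.

Emit:
jog_arm(
  motion=[
    {"tx": 0,"ty": -0.12,"tz": 0.23,"rx": 0,"ry": 0,"rz": 0,"claw": 1},
    {"tx": 0,"ty": -0.24,"tz": 0.46,"rx": 0,"ry": 0,"rz": 0,"claw": 1},
    {"tx": 0,"ty": -0.37,"tz": 0.75,"rx": 0,"ry": 0,"rz": 0,"claw": 1},
    {"tx": 0,"ty": -0.37,"tz": 0.75,"rx": 0,"ry": 0,"rz": 0,"claw": 1},
    {"tx": 0,"ty": -0.37,"tz": 0.75,"rx": 0,"ry": 0,"rz": 0,"claw": 1},
    {"tx": 0,"ty": -0.37,"tz": 0.75,"rx": 0,"ry": 0,"rz": 0,"claw": 1},
  ],
)

```text
time_s: 7.1
tcp_pos: [0.4964, 0.0323, 0.1995]
tool_rot: [180.0, 0.0, -175.5]
contact_force: [-2.6, 2.2, 6.3]
finger_gap: 0.0215
gripper_force: 49.2
```

Run:
```python
from h import *
s=arm.observe();print(s["tcp_pos"].round(4),s["contact_force"].round(1))
b=cams.camera("scene");cv2.imwrite("pics/s5full.png",b[:,:,::-1]);b=b[140:250,215:305]
w=cams.camera("wrist");cv2.imwrite("pics/w5.png",w[:,:,::-1])
o=np.zeros((600,800,3),np.uint8);o[:550,:450]=cv2.resize(b,(450,550),interpolation=2);o[:400,450:]=cv2.resize(w[150:350,200:375],(350,400))
cv2.imwrite("pics/s5.png",o[:,:,::-1])
```

```text
[0.4964 0.0323 0.1995] [-2.6  2.2  6.3]
```

View pics/s5.png

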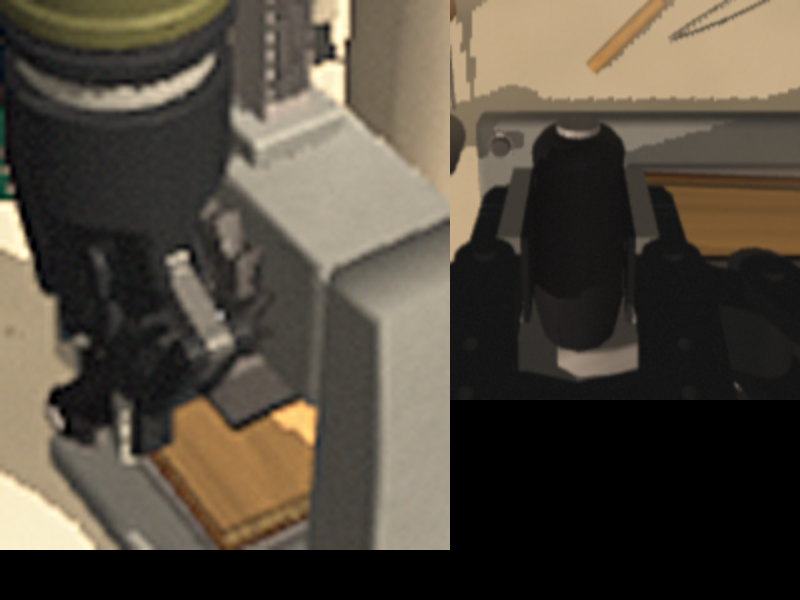

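The crank is held, with the load showing as about 6 N upward. In the scene crop the block's lower front-right corner is at (235,430) and the board's top corner at (222,535). I'll estimate the gap from these.

Run:
```python
from h import *
S=cams.get_calibration("scene")
def vert(uv,x,y):
    o,d=ray(S,uv); n=np.array([d[0],d[1]]); t=((np.array([x,y])-o[:2])@n)/(n@n); p=o+t*d; return p.round(4)
O=np.array([.6158,.0963]);a=np.radians(4.55);R=np.array([[np.cos(a),-np.sin(a)],[np.sin(a),np.cos(a)]])
for n,c,pf in(("block",(235,428),(-46,-16)),("boardtop",(222,535),(-48,-24)),("boardbot",(222,549),(-48,-24))):
    w=O+R@(np.array(pf)/1000); print(n,w.round(4),vert((215+c[0]/5,140+c[1]/5),*w))
```

```text
block [0.5712 0.0767] [0.5724 0.076  0.119 ]
boardtop [0.5699 0.0686] [0.5649 0.0714 0.0566]
boardbot [0.5699 0.0686] [0.565  0.0714 0.0468]
```

The gap from the start position comes out at about 27 to 39 mm of ram travel. I'll let down 32° and check the forces.

Emit:
jog_arm(
  motion=[
    {"tx": 0,"ty": 0.17,"tz": -0.38,"rx": 0,"ry": 0,"rz": 0,"claw": 1},
    {"tx": 0,"ty": 0.37,"tz": -0.75,"rx": 0,"ry": 0,"rz": 0,"claw": 1},
    {"tx": 0,"ty": 0.59,"tz": -1.11,"rx": 0,"ry": 0,"rz": 0,"claw": 1},
    {"tx": 0,"ty": 0.84,"tz": -1.45,"rx": 0,"ry": 0,"rz": 0,"claw": 1},
    {"tx": 0,"ty": 1.1,"tz": -1.77,"rx": 0,"ry": 0,"rz": 0,"claw": 1},
    {"tx": 0,"ty": 1.4,"tz": -2.07,"rx": 0,"ry": 0,"rz": 0,"claw": 1},
    {"tx": 0,"ty": 1.71,"tz": -2.35,"rx": 0,"ry": 0,"rz": 0,"claw": 1},
    {"tx": 0,"ty": 2.04,"tz": -2.61,"rx": 0,"ry": 0,"rz": 0,"claw": 1},
  ],
)

```text
time_s: 8.2
tcp_pos: [0.4947, 0.0538, 0.2255]
tool_rot: [179.8, 0.0, -175.5]
contact_force: [-2.0, 5.5, 4.6]
finger_gap: 0.0213
gripper_force: 49.2
```

Emit:
jog_arm(
  motion=[
    {"tx": 0,"ty": 0.35,"tz": -0.23,"rx": 0,"ry": 0,"rz": 0,"claw": 1},
    {"tx": 0,"ty": 0.71,"tz": -0.44,"rx": 0,"ry": 0,"rz": 0,"claw": 1},
    {"tx": 0,"ty": 1.09,"tz": -0.63,"rx": 0,"ry": 0,"rz": 0,"claw": 1},
    {"tx": 0,"ty": 1.48,"tz": -0.78,"rx": 0,"ry": 0,"rz": 0,"claw": 1},
    {"tx": 0,"ty": 1.87,"tz": -0.91,"rx": 0,"ry": 0,"rz": 0,"claw": 1},
    {"tx": 0,"ty": 2.28,"tz": -1.02,"rx": 0,"ry": 0,"rz": 0,"claw": 1},
    {"tx": 0,"ty": 2.69,"tz": -1.09,"rx": 0,"ry": 0,"rz": 0,"claw": 1},
    {"tx": 0,"ty": 3.11,"tz": -1.13,"rx": 0,"ry": 0,"rz": 0,"claw": 1},
  ],
)

```text
time_s: 9.2
tcp_pos: [0.4921, 0.0856, 0.2359]
tool_rot: [179.8, -0.0, -175.5]
contact_force: [0.8, 7.7, -1.1]
finger_gap: 0.0212
gripper_force: 48.9
```

Emit:
jog_arm(
  motion=[
    {"tx": 0,"ty": 0.32,"tz": -0.01,"rx": 0,"ry": 0,"rz": 0,"claw": 1},
    {"tx": 0,"ty": 0.63,"tz": -0.01,"rx": 0,"ry": 0,"rz": 0,"claw": 1},
    {"tx": 0,"ty": 0.63,"tz": -0.01,"rx": 0,"ry": 0,"rz": 0,"claw": 1},
  ],
)

```text
time_s: 9.57
tcp_pos: [0.4916, 0.0922, 0.2357]
tool_rot: [179.7, -0.0, -175.5]
contact_force: [0.4, 7.5, -1.3]
finger_gap: 0.0215
gripper_force: 49.0
```

Emit:
jog_arm(
  motion=[
    {"tx": 0,"ty": 0.16,"tz": 0.01,"rx": 0,"ry": 0,"rz": 0,"claw": 1},
    {"tx": 0,"ty": 0.31,"tz": 0.02,"rx": 0,"ry": 0,"rz": 0,"claw": 1},
    {"tx": 0,"ty": 0.31,"tz": 0.02,"rx": 0,"ry": 0,"rz": 0,"claw": 1},
  ],
)

```text
time_s: 9.95
tcp_pos: [0.4913, 0.0951, 0.2354]
tool_rot: [179.7, -0.0, -175.5]
contact_force: [-0.1, 7.7, -2.0]
finger_gap: 0.022
gripper_force: 49.0
```

Emit:
jog_arm(
  motion=[
    {"tx": 0,"ty": 0.16,"tz": 0.01,"rx": 0,"ry": 0,"rz": 0,"claw": 1},
    {"tx": 0,"ty": 0.31,"tz": 0.03,"rx": 0,"ry": 0,"rz": 0,"claw": 1},
    {"tx": 0,"ty": 0.31,"tz": 0.03,"rx": 0,"ry": 0,"rz": 0,"claw": 1},
  ],
)

```text
time_s: 10.32
tcp_pos: [0.4911, 0.0981, 0.2349]
tool_rot: [179.7, -0.0, -175.5]
contact_force: [0.6, 7.9, -3.8]
finger_gap: 0.0215
gripper_force: 49.0
```

Emit:
jog_arm(
  motion=[
    {"tx": 0,"ty": 0.16,"tz": 0.02,"rx": 0,"ry": 0,"rz": 0,"claw": 1},
    {"tx": 0,"ty": 0.31,"tz": 0.06,"rx": 0,"ry": 0,"rz": 0,"claw": 1},
    {"tx": 0,"ty": 0.31,"tz": 0.06,"rx": 0,"ry": 0,"rz": 0,"claw": 1},
  ],
)

```text
time_s: 10.7
tcp_pos: [0.4908, 0.1012, 0.2343]
tool_rot: [179.7, -0.0, -175.5]
contact_force: [-0.2, 7.9, -3.7]
finger_gap: 0.0213
gripper_force: 49.0
```

Emit:
jog_arm(
  motion=[
    {"tx": 0,"ty": 0.16,"tz": 0.03,"rx": 0,"ry": 0,"rz": 0,"claw": 1},
    {"tx": 0,"ty": 0.31,"tz": 0.08,"rx": 0,"ry": 0,"rz": 0,"claw": 1},
    {"tx": 0,"ty": 0.31,"tz": 0.08,"rx": 0,"ry": 0,"rz": 0,"claw": 1},
  ],
)

```text
time_s: 11.08
tcp_pos: [0.4906, 0.1042, 0.2335]
tool_rot: [179.8, -0.0, -175.5]
contact_force: [0.4, 7.6, -4.2]
finger_gap: 0.0214
gripper_force: 49.0
```

Emit:
jog_arm(
  motion=[
    {"tx": 0,"ty": 0.15,"tz": 0.04,"rx": 0,"ry": 0,"rz": 0,"claw": 1},
    {"tx": 0,"ty": 0.3,"tz": 0.09,"rx": 0,"ry": 0,"rz": 0,"claw": 1},
    {"tx": 0,"ty": 0.3,"tz": 0.09,"rx": 0,"ry": 0,"rz": 0,"claw": 1},
  ],
)

```text
time_s: 11.45
tcp_pos: [0.4903, 0.1072, 0.2325]
tool_rot: [179.8, -0.0, -175.5]
contact_force: [1.4, 7.9, -4.7]
finger_gap: 0.0212
gripper_force: 49.0
```

Emit:
jog_arm(
  motion=[
    {"tx": 0,"ty": 0.15,"tz": 0.05,"rx": 0,"ry": 0,"rz": 0,"claw": 1},
    {"tx": 0,"ty": 0.3,"tz": 0.1,"rx": 0,"ry": 0,"rz": 0,"claw": 1},
    {"tx": 0,"ty": 0.3,"tz": 0.1,"rx": 0,"ry": 0,"rz": 0,"claw": 1},
  ],
)

```text
time_s: 11.82
tcp_pos: [0.4901, 0.1101, 0.2314]
tool_rot: [179.8, -0.0, -175.5]
contact_force: [0.5, 7.4, -5.5]
finger_gap: 0.0215
gripper_force: 49.0
```

Emit:
jog_arm(
  motion=[
    {"tx": 0,"ty": 0.15,"tz": 0.05,"rx": 0,"ry": 0,"rz": 0,"claw": 1},
    {"tx": 0,"ty": 0.29,"tz": 0.12,"rx": 0,"ry": 0,"rz": 0,"claw": 1},
    {"tx": 0,"ty": 0.29,"tz": 0.12,"rx": 0,"ry": 0,"rz": 0,"claw": 1},
  ],
)

```text
time_s: 12.2
tcp_pos: [0.4899, 0.1129, 0.2302]
tool_rot: [179.8, -0.0, -175.5]
contact_force: [1.4, 7.3, -4.3]
finger_gap: 0.0217
gripper_force: 49.0
```

Emit:
jog_arm(
  motion=[
    {"tx": 0,"ty": 0.14,"tz": 0.06,"rx": 0,"ry": 0,"rz": 0,"claw": 1},
    {"tx": 0,"ty": 0.29,"tz": 0.13,"rx": 0,"ry": 0,"rz": 0,"claw": 1},
    {"tx": 0,"ty": 0.29,"tz": 0.13,"rx": 0,"ry": 0,"rz": 0,"claw": 1},
  ],
)

```text
time_s: 12.58
tcp_pos: [0.4897, 0.1157, 0.2288]
tool_rot: [179.8, -0.0, -175.5]
contact_force: [1.7, 6.8, -5.8]
finger_gap: 0.0216
gripper_force: 49.1
```

Emit:
jog_arm(
  motion=[
    {"tx": 0,"ty": 0.14,"tz": 0.07,"rx": 0,"ry": 0,"rz": 0,"claw": 1},
    {"tx": 0,"ty": 0.28,"tz": 0.15,"rx": 0,"ry": 0,"rz": 0,"claw": 1},
    {"tx": 0,"ty": 0.28,"tz": 0.15,"rx": 0,"ry": 0,"rz": 0,"claw": 1},
  ],
)

```text
time_s: 12.95
tcp_pos: [0.4894, 0.1184, 0.2272]
tool_rot: [179.8, -0.1, -175.5]
contact_force: [1.3, 6.5, -5.8]
finger_gap: 0.0215
gripper_force: 49.1
```

Emit:
jog_arm(
  motion=[
    {"tx": 0,"ty": 0.14,"tz": 0.08,"rx": 0,"ry": 0,"rz": 0,"claw": 1},
    {"tx": 0,"ty": 0.27,"tz": 0.16,"rx": 0,"ry": 0,"rz": 0,"claw": 1},
    {"tx": 0,"ty": 0.27,"tz": 0.16,"rx": 0,"ry": 0,"rz": 0,"claw": 1},
  ],
)

```text
time_s: 13.32
tcp_pos: [0.4892, 0.1209, 0.2256]
tool_rot: [179.8, -0.1, -175.5]
contact_force: [1.4, 7.3, -6.5]
finger_gap: 0.0215
gripper_force: 49.1
```

Emit:
jog_arm(
  motion=[
    {"tx": 0,"ty": 0.13,"tz": 0.08,"rx": 0,"ry": 0,"rz": 0,"claw": 1},
    {"tx": 0,"ty": 0.26,"tz": 0.17,"rx": 0,"ry": 0,"rz": 0,"claw": 1},
    {"tx": 0,"ty": 0.26,"tz": 0.17,"rx": 0,"ry": 0,"rz": 0,"claw": 1},
  ],
)

```text
time_s: 13.7
tcp_pos: [0.489, 0.1234, 0.2238]
tool_rot: [179.8, -0.1, -175.5]
contact_force: [3.0, 6.1, -6.2]
finger_gap: 0.0215
gripper_force: 49.1
```

Emit:
jog_arm(
  motion=[
    {"tx": 0,"ty": 0.13,"tz": 0.09,"rx": 0,"ry": 0,"rz": 0,"claw": 1},
    {"tx": 0,"ty": 0.25,"tz": 0.19,"rx": 0,"ry": 0,"rz": 0,"claw": 1},
    {"tx": 0,"ty": 0.25,"tz": 0.19,"rx": 0,"ry": 0,"rz": 0,"claw": 1},
  ],
)

```text
time_s: 14.08
tcp_pos: [0.4889, 0.1258, 0.2219]
tool_rot: [179.8, -0.1, -175.5]
contact_force: [1.5, 5.5, -6.9]
finger_gap: 0.0215
gripper_force: 49.1
```

Emit:
jog_arm(
  motion=[
    {"tx": 0,"ty": 0.12,"tz": 0.1,"rx": 0,"ry": 0,"rz": 0,"claw": 1},
    {"tx": 0,"ty": 0.24,"tz": 0.2,"rx": 0,"ry": 0,"rz": 0,"claw": 1},
    {"tx": 0,"ty": 0.24,"tz": 0.2,"rx": 0,"ry": 0,"rz": 0,"claw": 1},
  ],
)

```text
time_s: 14.45
tcp_pos: [0.4887, 0.1281, 0.2198]
tool_rot: [179.8, -0.1, -175.5]
contact_force: [1.8, 6.0, -6.8]
finger_gap: 0.0215
gripper_force: 49.1
```

Emit:
jog_arm(
  motion=[
    {"tx": 0,"ty": 0.12,"tz": 0.1,"rx": 0,"ry": 0,"rz": 0,"claw": 1},
    {"tx": 0,"ty": 0.23,"tz": 0.21,"rx": 0,"ry": 0,"rz": 0,"claw": 1},
    {"tx": 0,"ty": 0.23,"tz": 0.21,"rx": 0,"ry": 0,"rz": 0,"claw": 1},
  ],
)

```text
time_s: 14.82
tcp_pos: [0.4885, 0.1303, 0.2177]
tool_rot: [179.9, -0.1, -175.5]
contact_force: [2.6, 6.0, -7.5]
finger_gap: 0.0216
gripper_force: 49.1
```

Emit:
jog_arm(
  motion=[
    {"tx": 0,"ty": 0.11,"tz": 0.11,"rx": 0,"ry": 0,"rz": 0,"claw": 1},
    {"tx": 0,"ty": 0.22,"tz": 0.22,"rx": 0,"ry": 0,"rz": 0,"claw": 1},
    {"tx": 0,"ty": 0.22,"tz": 0.22,"rx": 0,"ry": 0,"rz": 0,"claw": 1},
  ],
)

```text
time_s: 15.2
tcp_pos: [0.4883, 0.1324, 0.2154]
tool_rot: [179.9, -0.1, -175.5]
contact_force: [2.3, 5.1, -7.5]
finger_gap: 0.0217
gripper_force: 49.1
```

Emit:
jog_arm(
  motion=[
    {"tx": 0,"ty": 0.1,"tz": 0.12,"rx": 0,"ry": 0,"rz": 0,"claw": 1},
    {"tx": 0,"ty": 0.21,"tz": 0.23,"rx": 0,"ry": 0,"rz": 0,"claw": 1},
    {"tx": 0,"ty": 0.21,"tz": 0.23,"rx": 0,"ry": 0,"rz": 0,"claw": 1},
  ],
)

```text
time_s: 15.58
tcp_pos: [0.4882, 0.134, 0.2134]
tool_rot: [179.9, -0.1, -175.5]
contact_force: [2.1, 4.1, -7.4]
finger_gap: 0.0215
gripper_force: 49.1
```

Emit:
jog_arm(
  motion=[
    {"tx": 0,"ty": 0.07,"tz": 0.08,"rx": 0,"ry": 0,"rz": 0,"claw": 1},
    {"tx": 0,"ty": 0.13,"tz": 0.16,"rx": 0,"ry": 0,"rz": 0,"claw": 1},
    {"tx": 0,"ty": 0.13,"tz": 0.16,"rx": 0,"ry": 0,"rz": 0,"claw": 1},
  ],
)

```text
time_s: 15.95
tcp_pos: [0.4882, 0.1346, 0.2127]
tool_rot: [180.0, -0.0, -175.5]
contact_force: [2.5, 4.1, -8.9]
finger_gap: 0.0217
gripper_force: 49.1
```

Run:
```python
from h import *
for _ in range(3):
    s=arm.observe();print(s["time_s"],s["tcp_pos"].round(4),s["contact_force"].round(1),s["ft_torque"].round(2),s["joint_efforts"].round(1),s["joints"].round(2),s["tool_rot"].round(2))
    w=cams.camera("wrist")
b=cams.camera("scene")
o=np.zeros((600,800,3),np.uint8);o[:550,:450]=cv2.resize(b[140:250,215:305],(450,550),interpolation=2);o[:262,450:]=cv2.resize(w,(350,262),interpolation=3)
o[270:600,450:]=cv2.resize(w[150:315,200:375],(350,330))
cv2.imwrite("pics/s6.png",o[:,:,::-1])
```

```text
15.95 [0.4882 0.1346 0.2127] [ 2.5  4.1 -8.9] [ 0.59 -0.33 -0.01] [ -1.5 -43.6 -25.1  -1.1   1.   -0. ] [ 1.063e+01  1.305e+01  9.584e+01  1.000e-02  7.114e+01 -8.385e+01] [ 1.8000e+02 -2.0000e-02 -1.7552e+02]
16.0 [0.4882 0.1345 0.2127] [ 2.5  3.8 -7.9] [ 0.53 -0.38 -0.09] [ -1.4 -43.6 -25.2  -1.1   1.   -0. ] [ 10.63  13.04  95.83  -0.    71.15 -83.85] [-1.8000e+02 -2.0000e-02 -1.7552e+02]
16.05 [0.4881 0.1345 0.2128] [ 3.   3.8 -7.7] [ 0.52 -0.37 -0.05] [ -1.3 -43.6 -25.2  -1.    1.   -0. ] [ 1.063e+01  1.303e+01  9.583e+01 -1.000e-02  7.116e+01 -8.385e+01] [-1.7999e+02 -2.0000e-02 -1.7552e+02]
```

View pics/s6.png

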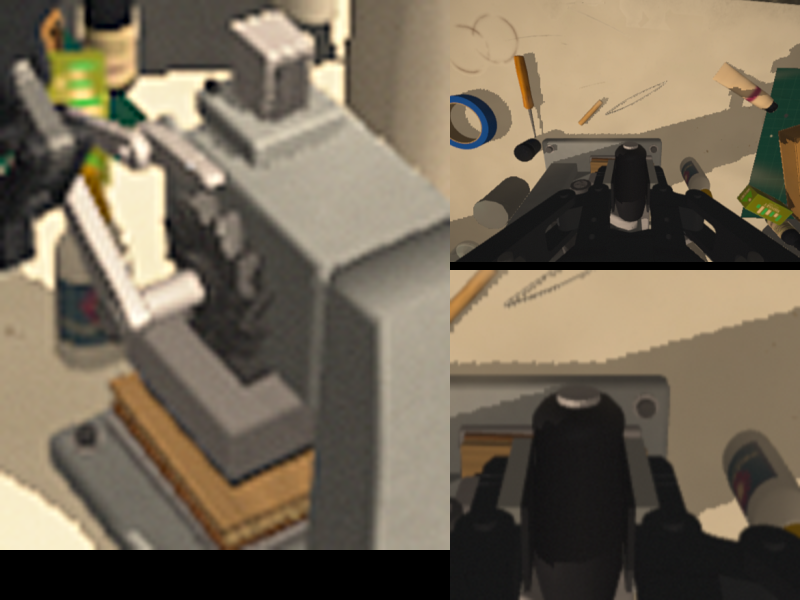

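The picture shows the block low over the board, with the grip to the upper left of the axis. The arm's offset from its commanded pose is shrinking, which may mean contact has begun. I'll hold and read again.

Emit:
jog_arm(
  motion=[
    {"tx": 0,"ty": 0,"tz": 0,"rx": 0,"ry": 0,"rz": 0,"claw": 1},
    {"tx": 0,"ty": 0,"tz": 0,"rx": 0,"ry": 0,"rz": 0,"claw": 1},
    {"tx": 0,"ty": 0,"tz": 0,"rx": 0,"ry": 0,"rz": 0,"claw": 1},
  ],
)

```text
time_s: 16.52
tcp_pos: [0.4882, 0.1344, 0.2131]
tool_rot: [-180.0, -0.0, -175.5]
contact_force: [1.9, 3.1, -9.2]
finger_gap: 0.0212
gripper_force: 49.2
```

Run:
```python
from h import *
s=arm.observe();print(s["tcp_pos"].round(5),s["contact_force"].round(1),s["ft_torque"].round(2),s["joint_efforts"].round(2),s["joints"].round(3),s["qvel"].round(3))
```

```text
[0.48818 0.13436 0.21307] [ 1.9  3.1 -9.2] [ 0.35 -0.32 -0.05] [ -0.88 -44.03 -25.5   -0.73   1.03  -0.06] [ 1.0621e+01  1.3014e+01  9.5818e+01 -2.0000e-02  7.1175e+01 -8.3851e+01] [ 0.015  0.008  0.034  0.072 -0.024  0.06 ]
```

Emit:
jog_arm(
  motion=[
    {"tx": 0,"ty": 0.04,"tz": 0.06,"rx": 0,"ry": 0,"rz": 0,"claw": 1},
    {"tx": 0,"ty": 0.07,"tz": 0.1,"rx": 0,"ry": 0,"rz": 0,"claw": 1},
    {"tx": 0,"ty": 0.07,"tz": 0.1,"rx": 0,"ry": 0,"rz": 0,"claw": 1},
  ],
)

```text
time_s: 16.9
tcp_pos: [0.4881, 0.1352, 0.212]
tool_rot: [-180.0, -0.0, -175.5]
contact_force: [2.0, 1.4, -9.1]
finger_gap: 0.0217
gripper_force: 49.2
```

Run:
```python
from h import *
s=arm.observe();print(s["tcp_pos"].round(5),s["contact_force"].round(1),s["ft_torque"].round(2),s["joint_efforts"].round(2),s["joints"].round(3))
```

```text
[0.48813 0.13516 0.21203] [ 2.   1.4 -9.1] [ 0.3  -0.37 -0.04] [ -0.65 -44.1  -25.56  -0.58   0.98  -0.07] [ 1.0708e+01  1.3081e+01  9.5889e+01 -1.4000e-02  7.1039e+01 -8.3770e+01]
```

Emit:
jog_arm(
  motion=[
    {"tx": 0,"ty": 0.06,"tz": 0.08,"rx": 0,"ry": 0,"rz": 0,"claw": 1},
    {"tx": 0,"ty": 0.12,"tz": 0.17,"rx": 0,"ry": 0,"rz": 0,"claw": 1},
    {"tx": 0,"ty": 0.12,"tz": 0.17,"rx": 0,"ry": 0,"rz": 0,"claw": 1},
  ],
)

```text
time_s: 17.27
tcp_pos: [0.488, 0.1365, 0.2103]
tool_rot: [-180.0, -0.0, -175.5]
contact_force: [3.0, 1.1, -10.2]
finger_gap: 0.0213
gripper_force: 49.2
```

Run:
```python
from h import *
s=arm.observe();print(s["tcp_pos"].round(5),s["contact_force"].round(1),s["ft_torque"].round(2),s["joint_efforts"].round(2),s["joints"].round(3))
```

```text
[0.48803 0.13646 0.21027] [  3.    1.1 -10.2] [ 0.28 -0.31 -0.17] [ -0.51 -44.34 -25.6   -0.49   0.98  -0.07] [ 1.0848e+01  1.3194e+01  9.6012e+01 -5.0000e-03  7.0804e+01 -8.3634e+01]
```

Emit:
jog_arm(
  motion=[
    {"tx": 0,"ty": 0.07,"tz": 0.11,"rx": 0,"ry": 0,"rz": 0,"claw": 1},
    {"tx": 0,"ty": 0.14,"tz": 0.22,"rx": 0,"ry": 0,"rz": 0,"claw": 1},
    {"tx": 0,"ty": 0.14,"tz": 0.22,"rx": 0,"ry": 0,"rz": 0,"claw": 1},
  ],
)

```text
time_s: 17.65
tcp_pos: [0.4879, 0.1379, 0.2081]
tool_rot: [-180.0, -0.0, -175.5]
contact_force: [2.6, 2.0, -9.3]
finger_gap: 0.0215
gripper_force: 49.2
```

Emit:
jog_arm(
  motion=[
    {"tx": 0,"ty": 0.07,"tz": 0.11,"rx": 0,"ry": 0,"rz": 0,"claw": 1},
    {"tx": 0,"ty": 0.13,"tz": 0.23,"rx": 0,"ry": 0,"rz": 0,"claw": 1},
    {"tx": 0,"ty": 0.13,"tz": 0.23,"rx": 0,"ry": 0,"rz": 0,"claw": 1},
  ],
)

```text
time_s: 18.02
tcp_pos: [0.4878, 0.1392, 0.2058]
tool_rot: [180.0, -0.0, -175.5]
contact_force: [1.7, 2.3, -9.1]
finger_gap: 0.0215
gripper_force: 49.2
```

Emit:
jog_arm(
  motion=[
    {"tx": 0,"ty": 0.06,"tz": 0.11,"rx": 0,"ry": 0,"rz": 0,"claw": 1},
    {"tx": 0,"ty": 0.12,"tz": 0.23,"rx": 0,"ry": 0,"rz": 0,"claw": 1},
    {"tx": 0,"ty": 0.12,"tz": 0.23,"rx": 0,"ry": 0,"rz": 0,"claw": 1},
  ],
)

```text
time_s: 18.4
tcp_pos: [0.4877, 0.1405, 0.2035]
tool_rot: [180.0, -0.0, -175.5]
contact_force: [2.1, 3.6, -8.4]
finger_gap: 0.0218
gripper_force: 49.2
```

Emit:
jog_arm(
  motion=[
    {"tx": 0,"ty": 0.06,"tz": 0.12,"rx": 0,"ry": 0,"rz": 0,"claw": 1},
    {"tx": 0,"ty": 0.11,"tz": 0.24,"rx": 0,"ry": 0,"rz": 0,"claw": 1},
    {"tx": 0,"ty": 0.11,"tz": 0.24,"rx": 0,"ry": 0,"rz": 0,"claw": 1},
  ],
)

```text
time_s: 18.77
tcp_pos: [0.4876, 0.1416, 0.2011]
tool_rot: [180.0, -0.0, -175.5]
contact_force: [2.3, 2.9, -9.8]
finger_gap: 0.0217
gripper_force: 49.3
```

Emit:
jog_arm(
  motion=[
    {"tx": 0,"ty": 0.05,"tz": 0.12,"rx": 0,"ry": 0,"rz": 0,"claw": 1},
    {"tx": 0,"ty": 0.1,"tz": 0.24,"rx": 0,"ry": 0,"rz": 0,"claw": 1},
    {"tx": 0,"ty": 0.1,"tz": 0.24,"rx": 0,"ry": 0,"rz": 0,"claw": 1},
  ],
)

```text
time_s: 19.15
tcp_pos: [0.4875, 0.1426, 0.1987]
tool_rot: [180.0, -0.0, -175.5]
contact_force: [0.5, 4.2, -9.0]
finger_gap: 0.0216
gripper_force: 49.3
```

Emit:
jog_arm(
  motion=[
    {"tx": 0,"ty": 0.05,"tz": 0.12,"rx": 0,"ry": 0,"rz": 0,"claw": 1},
    {"tx": 0,"ty": 0.09,"tz": 0.25,"rx": 0,"ry": 0,"rz": 0,"claw": 1},
    {"tx": 0,"ty": 0.09,"tz": 0.25,"rx": 0,"ry": 0,"rz": 0,"claw": 1},
  ],
)

```text
time_s: 19.52
tcp_pos: [0.4875, 0.1436, 0.1962]
tool_rot: [180.0, -0.0, -175.5]
contact_force: [0.5, 4.0, -7.9]
finger_gap: 0.0213
gripper_force: 49.3
```

Run:
```python
from h import *
b=cams.camera("scene");w=cams.camera("wrist")
o=np.zeros((600,800,3),np.uint8);o[:550,:450]=cv2.resize(b[140:250,215:305],(450,550),interpolation=2);o[:262,450:]=cv2.resize(w,(350,262),interpolation=3)
o[270:600,450:]=cv2.resize(w[150:315,200:375],(350,330))
cv2.imwrite("pics/s7.png",o[:,:,::-1])
```

```text
(no output)
```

View pics/s7.png

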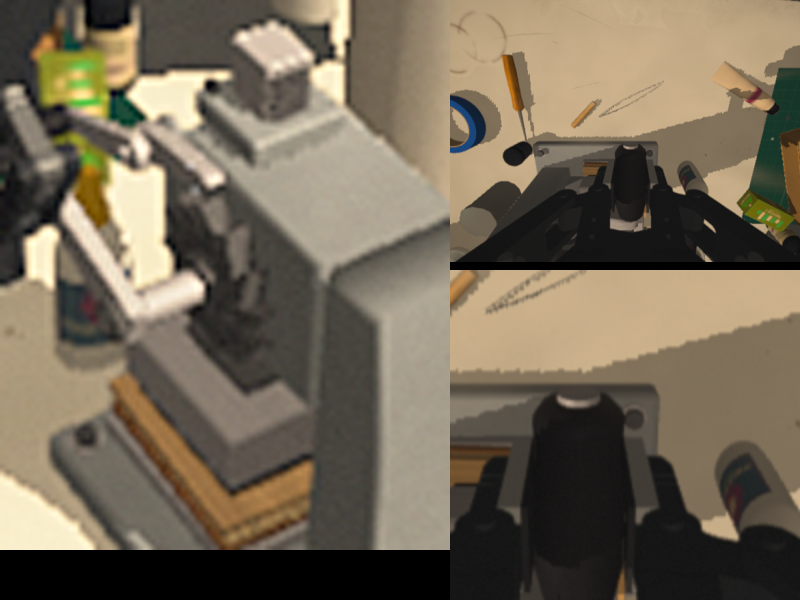

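The ram is lower (corner now about (235,492)), the pawl is lifted and the board is still bare at its front edge. I carry on.

Emit:
jog_arm(
  motion=[
    {"tx": 0,"ty": 0.04,"tz": 0.12,"rx": 0,"ry": 0,"rz": 0,"claw": 1},
    {"tx": 0,"ty": 0.08,"tz": 0.25,"rx": 0,"ry": 0,"rz": 0,"claw": 1},
    {"tx": 0,"ty": 0.08,"tz": 0.25,"rx": 0,"ry": 0,"rz": 0,"claw": 1},
  ],
)

```text
time_s: 20.0
tcp_pos: [0.4874, 0.1443, 0.1937]
tool_rot: [180.0, -0.0, -175.5]
contact_force: [1.3, 5.6, -7.5]
finger_gap: 0.0218
gripper_force: 49.3
```

Emit:
jog_arm(
  motion=[
    {"tx": 0,"ty": 0.05,"tz": 0.12,"rx": 0,"ry": 0,"rz": 0,"claw": 1},
    {"tx": 0,"ty": 0.1,"tz": 0.25,"rx": 0,"ry": 0,"rz": 0,"claw": 1},
    {"tx": 0,"ty": 0.1,"tz": 0.25,"rx": 0,"ry": 0,"rz": 0,"claw": 1},
  ],
)

```text
time_s: 20.38
tcp_pos: [0.4873, 0.1451, 0.1911]
tool_rot: [-180.0, -0.0, -175.5]
contact_force: [1.3, 3.6, -7.8]
finger_gap: 0.0215
gripper_force: 49.3
```

Emit:
jog_arm(
  motion=[
    {"tx": 0,"ty": 0.04,"tz": 0.13,"rx": 0,"ry": 0,"rz": 0,"claw": 1},
    {"tx": 0,"ty": 0.07,"tz": 0.26,"rx": 0,"ry": 0,"rz": 0,"claw": 1},
    {"tx": 0,"ty": 0.07,"tz": 0.26,"rx": 0,"ry": 0,"rz": 0,"claw": 1},
  ],
)

```text
time_s: 20.75
tcp_pos: [0.4873, 0.1457, 0.1885]
tool_rot: [-180.0, -0.0, -175.5]
contact_force: [0.7, 4.5, -8.1]
finger_gap: 0.0213
gripper_force: 49.3
```

Emit:
jog_arm(
  motion=[
    {"tx": 0,"ty": 0.03,"tz": 0.13,"rx": 0,"ry": 0,"rz": 0,"claw": 1},
    {"tx": 0,"ty": 0.06,"tz": 0.26,"rx": 0,"ry": 0,"rz": 0,"claw": 1},
    {"tx": 0,"ty": 0.06,"tz": 0.26,"rx": 0,"ry": 0,"rz": 0,"claw": 1},
  ],
)

```text
time_s: 21.12
tcp_pos: [0.4873, 0.1462, 0.1859]
tool_rot: [-180.0, -0.0, -175.5]
contact_force: [1.3, 3.1, -9.2]
finger_gap: 0.0212
gripper_force: 49.3
```

Emit:
jog_arm(
  motion=[
    {"tx": 0,"ty": 0.02,"tz": 0.13,"rx": 0,"ry": 0,"rz": 0,"claw": 1},
    {"tx": 0,"ty": 0.04,"tz": 0.26,"rx": 0,"ry": 0,"rz": 0,"claw": 1},
    {"tx": 0,"ty": 0.04,"tz": 0.26,"rx": 0,"ry": 0,"rz": 0,"claw": 1},
  ],
)

```text
time_s: 21.5
tcp_pos: [0.4872, 0.1466, 0.1833]
tool_rot: [-180.0, -0.0, -175.5]
contact_force: [0.8, 2.5, -8.7]
finger_gap: 0.0215
gripper_force: 49.3
```

Emit:
jog_arm(
  motion=[
    {"tx": 0,"ty": 0.02,"tz": 0.13,"rx": 0,"ry": 0,"rz": 0,"claw": 1},
    {"tx": 0,"ty": 0.03,"tz": 0.26,"rx": 0,"ry": 0,"rz": 0,"claw": 1},
    {"tx": 0,"ty": 0.03,"tz": 0.26,"rx": 0,"ry": 0,"rz": 0,"claw": 1},
  ],
)

```text
time_s: 21.88
tcp_pos: [0.4872, 0.1469, 0.1807]
tool_rot: [-180.0, -0.0, -175.5]
contact_force: [0.9, 0.4, -9.6]
finger_gap: 0.0216
gripper_force: 49.3
```

Emit:
jog_arm(
  motion=[
    {"tx": 0,"ty": 0.01,"tz": 0.13,"rx": 0,"ry": 0,"rz": 0,"claw": 1},
    {"tx": 0,"ty": 0.02,"tz": 0.26,"rx": 0,"ry": 0,"rz": 0,"claw": 1},
    {"tx": 0,"ty": 0.02,"tz": 0.26,"rx": 0,"ry": 0,"rz": 0,"claw": 1},
  ],
)

```text
time_s: 22.25
tcp_pos: [0.4872, 0.1471, 0.1788]
tool_rot: [-180.0, 0.0, -175.5]
contact_force: [-0.9, -1.0, -2.5]
finger_gap: 0.0215
gripper_force: 49.8
```

The load drops from 9.6 to 2.5 N, so the ram is on the board. One more millimetre, then hold.

Emit:
jog_arm(
  motion=[
    {"tx": 0,"ty": 0,"tz": 0.05,"rx": 0,"ry": 0,"rz": 0,"claw": 1},
    {"tx": 0,"ty": 0,"tz": 0.08,"rx": 0,"ry": 0,"rz": 0,"claw": 1},
    {"tx": 0,"ty": 0,"tz": 0.08,"rx": 0,"ry": 0,"rz": 0,"claw": 1},
    {"tx": 0,"ty": 0,"tz": 0.08,"rx": 0,"ry": 0,"rz": 0,"claw": 1},
  ],
)

```text
time_s: 22.75
tcp_pos: [0.4873, 0.1472, 0.1778]
tool_rot: [-180.0, 0.0, -175.5]
contact_force: [-2.7, -1.9, 2.3]
finger_gap: 0.0211
gripper_force: 50.2
```

The ram rests on the board with its full weight. I'll open the fingers, then withdraw upward.

Emit:
jog_arm(
  motion=[
    {"tx": 0,"ty": 0,"tz": 0,"rx": 0,"ry": 0,"rz": 0,"claw": 0.6},
    {"tx": 0,"ty": 0,"tz": 0,"rx": 0,"ry": 0,"rz": 0,"claw": 0.3},
    {"tx": 0,"ty": 0,"tz": 0,"rx": 0,"ry": 0,"rz": 0,"claw": 0},
    {"tx": 0,"ty": 0,"tz": 0,"rx": 0,"ry": 0,"rz": 0,"claw": 0},
    {"tx": 0,"ty": 0,"tz": 0,"rx": 0,"ry": 0,"rz": 0,"claw": 0},
  ],
)

```text
time_s: 23.38
tcp_pos: [0.4873, 0.1474, 0.1775]
tool_rot: [180.0, 0.0, -175.5]
contact_force: [0.5, 0.4, 0.4]
finger_gap: 0.085
gripper_force: 0.0
```

Emit:
jog_arm(
  motion=[
    {"tx": 0,"ty": 0,"tz": -1.5,"rx": 0,"ry": 0,"rz": 0,"claw": 0},
    {"tx": 0,"ty": 0,"tz": -4,"rx": 0,"ry": 0,"rz": 0,"claw": 0},
    {"tx": 0,"ty": 0,"tz": -7,"rx": 0,"ry": 0,"rz": 0,"claw": 0},
    {"tx": 0,"ty": 0,"tz": -10,"rx": 0,"ry": 0,"rz": 0,"claw": 0},
    {"tx": 2,"ty": 0,"tz": -14,"rx": 0,"ry": 0,"rz": 0,"claw": 0},
    {"tx": 3,"ty": 0,"tz": -16,"rx": 0,"ry": 0,"rz": 0,"claw": 0},
    {"tx": 3,"ty": 0,"tz": -16,"rx": 0,"ry": 0,"rz": 0,"claw": 0},
  ],
)

```text
time_s: 24.25
tcp_pos: [0.4579, 0.1452, 0.3404]
tool_rot: [180.0, 0.3, -175.5]
contact_force: [0.3, 0.5, -0.4]
finger_gap: 0.0855
gripper_force: 0.0
```

Run:
```python
from h import *
s=arm.observe();print(s["tcp_pos"].round(4),s["contact_force"].round(1))
b=cams.camera("scene");w=cams.camera("wrist")
o=np.zeros((600,800,3),np.uint8);o[:550,:450]=cv2.resize(b[140:250,215:305],(450,550),interpolation=2);o[:262,450:]=cv2.resize(w,(350,262),interpolation=3)
cv2.imwrite("pics/s8.png",o[:,:,::-1])
```

```text
[0.4579 0.1452 0.3404] [ 0.3  0.5 -0.4]
```

View pics/s8.png

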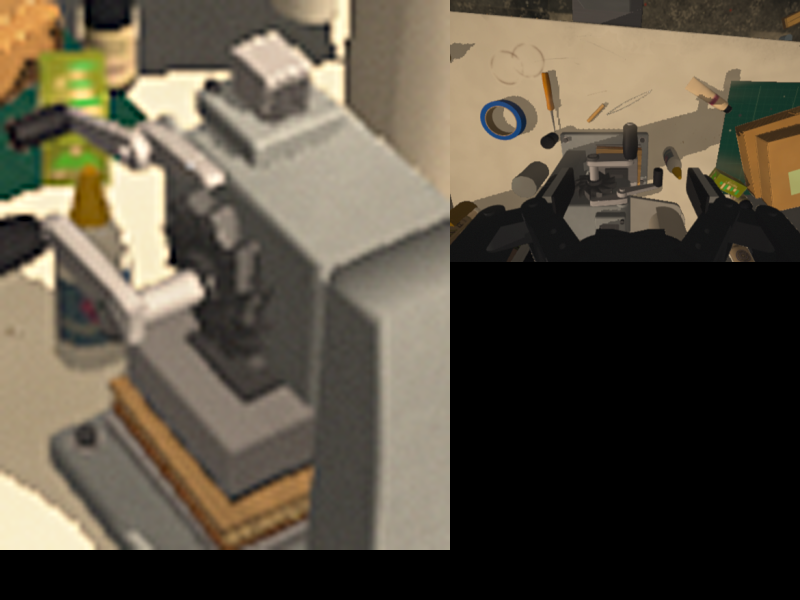

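The picture shows the ram resting on the board and the crank free at the left. The lever is down (knob at (35,125)), the pawl is lifted, and the bottle and pot stand where they were.

```bash
python3 -c "
from rig import sign_off
print(sign_off())"
```

```text
the job is handed in; nothing more can be done
None
```

I handed the job in at about 24 s: the lever is fully down, the pawl looked lifted clear in the last picture, the ram rests on the board by its own weight, and the crank is released with the arm clear; the sign-off gave no verdict.

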